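Find the stiff push-button in the injector's control box and take it out

ROBOT

A 6-joint arm with a two-finger parallel gripper is mounted at the origin on a cart in front of the work surface, level with it; the furniture and walls round the work are solid. World frame = base frame: x ahead of the robot, y to its left, z up, the work surface at z = 0. Lengths are in m, angles in degrees, forces in N, time in s.
With the tool pointing down it reaches from about 0.35 to 0.85 m from the base axis. Payload 8.1 kg.
Tool frame: the origin (TCP) lies between the finger pads; the fingertips stand manip.tips_ahead ahead of it and the grasp point (between the pads) lies 5 mm behind it (manip.tips_ahead is the distance from the TCP to the fingertips, in m); z points along the fingers, y is the line along which they close (so a half turn about z gives the same grasp; the last joint's range is limited). The gripper opens to 85 mm and grips with 20 to 120 N. Pads are 22 mm wide; open, the fingers measure 114 mm over their backs; the gripper's body (76 mm by 85 mm) begins 54 mm behind the grasp point. The pads swing forward as they close: fully open they stand 13 mm farther back than shut.
Start: joints at [-74.164, 7.471, 85.268, -0, 87.261, -4.893], TCP at [0.212, -0.561, 0.245] pointing down, gripper open.
Joint ranges: [-169.43, 169.43], [-51.17, 129.36], [1.28, 143.12], [-76.62, 256.62], [0, 156.53], [-152.29, 152.29]. Speed limits (degrees/s): [136.94, 136.94, 159.86, 180, 180, 180].

INTERFACE

Orientations are given as a 3x3 rotation matrix whose columns are the frame's x, y, z axes.
In Python, from rig import read_state, vision, manip gives the robot as it stands. The module is installed in compiled form; this text tells all that it offers.
- The arm moves only by the tool arm_command, never from a script. Its argument "motion" is a list of rows, each an object of numbers: "x", "y", "z": the shift along the tool's x, y, z in units of 50 mm (1.0 is 50 mm); "rx", "ry", "rz": the turn, a rotation vector about the tool's x, y, z in units of 8 degrees (1.0 is 8 degrees); "jaw": the finger opening in mm, from 0 to 85.4. A call has 1 to 20 rows; each row shifts and turns the commanded pose from where the row before left it, along the tool's axes as they then stand; what a row does not reach is not made up. A row lasts 1/10 s, in which the tool goes at most 50 mm and 8.59 degrees, less where a joint would pass 70% of its speed; a pose out of reach is approached as far as the arm can. A call is refused whole if a number of a shift passes 1 or a number of a turn 1, either way. A call with a gripper value outside its range is refused whole. The fingers move at their own pace and stop on an object; "force" is the grip in N (left out, the last holds). Time passes only in rows, so rows that do not move let the fingers close. It gives the time, the measured TCP pose, the force, the opening and the grip force at its end, in the units of the state.
- read_state(): the state, without advancing time (a new reading comes with each control period).
- vision.camera(name): name is "scene" or "top" or "wrist"; returns the picture (420x560x3 uint8, blue, green, red); there is no depth.
- vision.camera_model(name): a dict with "K" (3x3 intrinsics, pixels), "T" (4x4, takes a point from camera to world coordinates); the wrist camera has in their place "hand_eye" (4x4, takes a point from camera to tool coordinates, whose origin is the TCP and whose axes are the flange's). Camera axes: x right, y down, z forward; pixel columns grow to the right and rows downward; lengths in m; the calibration is good to about 2 mm. A picture is of the moment at which its call begins: read the wrist's pose just before it. camera_model takes no time and is no camera call.
- manip.sign_off(): hands the job in; it is judged then, once.
Trained networks look in the newest picture that a camera, given by its name, has taken for a name from the list of things; names that differ only in an ending like _2 or _b are one class to them, and where a whole thing is asked for, a point or a joint stands for the part that bears it (a point fixed in the world has none). Each returns a list of dicts, best first, with "confidence" (0 to 1); they miss things now and then, are a little off and sometimes report something else, mostly with a low value. They report only what shows in the picture. A call takes as long as a camera call. They do not tell look-alikes from the thing itself.
- vision.cut_out(query, camera): "region" (420x560 bool, what is visible of it).
- vision.pinpoint(query, camera): "point" ([x, y, z] in m, in world coordinates, good to about 4 mm: a listed point, or the origin of a listed thing).
The state is a dict: "time_s": time; "joint_pos": joint angles; "dq": joint speeds; "effort": joint torques, N m; "position": TCP position; "ee_rot": TCP orientation; "ft_force": force on the tool from outside, world axes, zero at the start; "ft_torque": the same for the moment, N m; "grip_width": opening from 0.0 (shut) to 1.0 (fully open); "finger_force": force on a finger pad.
Only numpy, scipy, OpenCV 4.12 (cv2) and the standard library are available. Lean on these libraries where they do the work, as an engineer would, in place of code of your own. Each camera call takes 0.05 s, during which the arm holds its last target. There are 200 camera calls.

TASK

One of the three push-buttons on the injector's control box has gone stiff. Find it by feel, never pushing any button with more than 12 N: a sound one clicks in at a push of 4 to 6 N and stays in, and both sound ones are to be left clicked in, in their sockets. Pull out the stiff switch by its square housing, not by its button, button still out, and stand it upright on the floor of the steel tray; leave the timer, the blower and the round culture dish where they are.

Things in the scene. Friction and masses are not known exactly. Their poses are not given: they have to be found in the camera images.
- box: Grey control box, fixed to the bench, 68 x 176 x 36 mm (x, y, z), a round connector on its -y end (15 mm). Origin at the centre of its underside, z up. Its top, 36 mm up, has three square sockets in a row along its y axis at y = -58, 0 and +58 mm, 14 mm deep, each holding one switch.
- switch_a: Plug-in push-button switch in a socket of the box; the three look alike. Black square housing 30 x 30 x 36 mm (with the aluminium collar on top), 0.18 kg. Origin: centre of the housing's underside, z up, axes parallel to the box's. 14 mm of it sits in the socket (1 mm play all round), 22 mm stands above the box: grip it by its flat sides there and pull straight up.
- switch_b: Plug-in push-button switch in a socket of the box; the three look alike. Black square housing 30 x 30 x 36 mm (with the aluminium collar on top), 0.18 kg. Origin: centre of the housing's underside, z up, axes parallel to the box's. 14 mm of it sits in the socket (1 mm play all round), 22 mm stands above the box: grip it by its flat sides there and pull straight up.
- switch_c: Plug-in push-button switch in a socket of the box; the three look alike. Black square housing 30 x 30 x 36 mm (with the aluminium collar on top), 0.18 kg. Origin: centre of the housing's underside, z up, axes parallel to the box's. 14 mm of it sits in the socket (1 mm play all round), 22 mm stands above the box: grip it by its flat sides there and pull straight up.
- plunger_a (a joint): Plunger of switch_a, in m: 0 = button out, 0.008 = clicked in, where it stays. Pressing a sound switch: the push rises to 4 to 6 N with the top about 3 mm down, then eases off, and some 5.5 to 6 mm down the plunger goes over centre, snaps home by itself and the push is gone. A stiff one would need about 20 N; let go, it comes back out.
- plunger_b (a joint): Plunger of switch_b, in m: 0 = button out, 0.008 = clicked in, where it stays. Pressing a sound switch: the push rises to 4 to 6 N with the top about 3 mm down, then eases off, and some 5.5 to 6 mm down the plunger goes over centre, snaps home by itself and the push is gone. A stiff one would need about 20 N; let go, it comes back out.
- plunger_c (a joint): Plunger of switch_c, in m: 0 = button out, 0.008 = clicked in, where it stays. Pressing a sound switch: the push rises to 4 to 6 N with the top about 3 mm down, then eases off, and some 5.5 to 6 mm down the plunger goes over centre, snaps home by itself and the push is gone. A stiff one would need about 20 N; let go, it comes back out.
- button_a: Round grey button cap of switch_a, 22 mm wide, 11.5 mm high; origin at the centre of its underside, z up. Its flat top (17 mm wide) is 11.5 mm above this origin: 51 mm above the switch's origin when out, 43 mm when in. It floats on the plunger on a 4 N/mm spring with 4 mm of overtravel, so the top yields about 0.3 mm per newton from the first touch.
- button_b: Round grey button cap of switch_b, 22 mm wide, 11.5 mm high; origin at the centre of its underside, z up. Its flat top (17 mm wide) is 11.5 mm above this origin: 51 mm above the switch's origin when out, 43 mm when in. It floats on the plunger on a 4 N/mm spring with 4 mm of overtravel, so the top yields about 0.3 mm per newton from the first touch.
- button_c: Round grey button cap of switch_c, 22 mm wide, 11.5 mm high; origin at the centre of its underside, z up. Its flat top (17 mm wide) is 11.5 mm above this origin: 51 mm above the switch's origin when out, 43 mm when in. It floats on the plunger on a 4 N/mm spring with 4 mm of overtravel, so the top yields about 0.3 mm per newton from the first touch.
- tray: Open stainless steel instrument tray, 70 x 90 x 16 mm, walls 3 mm, floor 3 mm thick (inside 64 x 84 mm), loose, about 0.35 kg, on the near corner of the bench. Origin at the centre of its underside, z up. The black micromanipulator that hangs over the bench to the left of box and tray is fixed and reaches 0.37 m up: keep hand and wrist clear of it.
- timer: Bench timer lying flat, 70 x 66 x 19 mm, origin at the centre of its underside: a bystander.
- blower: Dark rubber dust blower, 42 x 107 x 44 mm, lying; origin at the centre of its underside: a bystander.
- dish: Round whitish see-through culture dish, 62 mm wide, 18 mm high, origin at the centre of its underside: a bystander.
Things that resemble listed ones, but are neither listed nor needed, are in the scene too. Leave any yellow look-alike of the switch_a alone.

How it is judged (in metres and radians):
At the end, for the whole second after the job is handed in: The stiff switch stands in the tray, upright (within 0.15 rad), at rest on the floor, its button still out (plunger under 1.5 mm); both others are clicked in (plunger over 6.5 mm) and still seated where they were (within 4 mm, tilt under 0.1 rad) (((x of switch_a in the frame of tray between -0.019 and 0.019 m and y of switch_a in the frame of tray between -0.029 and 0.029 m and z of switch_a in the frame of tray below 0.006 m and angle between switch_a's own z axis and vertical below 0.15 rad and linear speed of switch_a below 0.02 m/s and value of joint plunger_a below 0.0015 m and value of joint each of plunger_b, plunger_c above 0.0065 m and distance of each of switch_b, switch_c from where it was at the start of the episode below 0.004 m and angle between each of switch_b, switch_c's own z axis and vertical below 0.1 rad) or (x of switch_b in the frame of tray between -0.019 and 0.019 m and y of switch_b in the frame of tray between -0.029 and 0.029 m and z of switch_b in the frame of tray below 0.006 m and angle between switch_b's own z axis and vertical below 0.15 rad and linear speed of switch_b below 0.02 m/s and value of joint plunger_b below 0.0015 m and value of joint each of plunger_a, plunger_c above 0.0065 m and distance of each of switch_a, switch_c from where it was at the start of the episode below 0.004 m and angle between each of switch_a, switch_c's own z axis and vertical below 0.1 rad) or (x of switch_c in the frame of tray between -0.019 and 0.019 m and y of switch_c in the frame of tray between -0.029 and 0.029 m and z of switch_c in the frame of tray below 0.006 m and angle between switch_c's own z axis and vertical below 0.15 rad and linear speed of switch_c below 0.02 m/s and value of joint plunger_c below 0.0015 m and value of joint each of plunger_a, plunger_b above 0.0065 m and distance of each of switch_a, switch_b from where it was at the start of the episode below 0.004 m and angle between each of switch_a, switch_b's own z axis and vertical below 0.1 rad))); the robot touches nothing.
It fails at once if a button is loaded with more than 12 N (contact force between anything else and button_a above 12 N).
It fails at once if a button is loaded with more than 12 N (contact force between anything else and button_b above 12 N).
It fails at once if a button is loaded with more than 12 N (contact force between anything else and button_c above 12 N).
It fails at once if the timer, the blower or the dish is shifted by more than 15 mm (distance of any of timer, blower, dish from where it was at the start of the episode above 0.015 m).
It also fails if it takes over 51 s, if anything falls off the work surface, if the arm or the gripper's body presses on something with over 40 N, if the wrist force passes 120 N, or if a joint passes its speed limit or range.

## Working session

There is one attempt and no reset: what is moved stays moved. The work goes in short steps, Python scripts to look and compute and a tool call to move; the robot and the scene stay as the last step left them, time stands still between calls to the robot, and variables do not carry over. Pictures are saved under pics/ and viewed, at most 10 in all, crops included, and the job is handed in when it is done.

Besides the shell and the picture viewer there is one more tool, called after "Emit:" as a command line: name --argument value ..., lists and objects as JSON in quotes. arm_command: Moves the arm, as the interface text tells. Its arguments: {"type":"object","properties":{"motion":{"type":"array"},"force":{"type":"number"}},"required":["motion"]}

```bash
mkdir -p pics; python3 - <<'E'
from rig import read_state, vision, manip
import cv2,numpy as np
print(read_state()); print(manip.tips_ahead)
a=vision.camera("scene"); b=vision.camera("top")
cv2.imwrite("pics/s.png",a); cv2.imwrite("pics/t.png",b)
for n in("scene","top"):
  m=vision.camera_model(n); print(n,np.round(m["K"],1).tolist(),np.round(m["T"],4).tolist())
print(vision.camera_model("wrist"))
for q in("box","switch_a","button_a","tray","timer","blower","dish"):
  for n in("scene","top"):
    print(q,n,[(np.round(d["point"],4).tolist(),round(d["confidence"],2)) for d in vision.pinpoint(q,n)])
E
```

```text
{'time_s': 0.0, 'joint_pos': array([-7.41642182e+01,  7.51633222e+00,  8.53306280e+01,  5.99362659e-04,
        8.72624158e+01, -4.89254036e+00]), 'dq': array([-0.03147739,  0.02426   ,  0.03424224,  0.04610622, -0.08199181,
       -0.07273439]), 'effort': array([ 8.79366962e-04, -5.69396281e+01, -5.00546765e+01, -3.58782481e-04,
        1.47577445e-02, -4.00031837e-06]), 'position': array([ 0.21224387, -0.56062905,  0.24421873]), 'ee_rot': array([[ 9.35269413e-01,  3.53936242e-01, -5.10869409e-04],
       [ 3.53936568e-01, -9.35267621e-01,  1.83937133e-03],
       [ 1.73220558e-04, -1.90112311e-03, -9.99998178e-01]]), 'ft_force': array([0.62057809, 0.52872516, 0.14539021]), 'ft_torque': array([ 0.04389263, -0.01333271, -0.00845173]), 'finger_force': 0.0, 'grip_width': 0.9998688885681032}
0.014
scene [[464.1, 0.0, 274.2], [0.0, 464.1, 209.9], [0.0, 0.0, 1.0]] [[0.9152, -0.1919, 0.3542, 0.3244], [-0.4025, -0.3962, 0.8252, -0.8243], [-0.0181, -0.8979, -0.4399, 0.4555], [0.0, 0.0, 0.0, 1.0]]
top [[391.7, 0.0, 279.3], [0.0, 391.7, 214.8], [0.0, 0.0, 1.0]] [[0.0031, -0.9819, 0.1892, 0.449
[... 1056 characters left out ...]
ne [([0.8356, -0.1395, 0.0388], 0.66), ([0.66, -0.1769, 0.0584], 0.53), ([0.5574, -0.2392, 0.0605], 0.47), ([0.6099, -0.2096, 0.0625], 0.45)]
button_a top [([0.5578, -0.2381, 0.0605], 0.63), ([0.6087, -0.2055, 0.0597], 0.59), ([0.6587, -0.1756, 0.0584], 0.43), ([0.8362, -0.1321, 0.038], 0.43)]
tray scene [([0.4562, -0.2792, 0.0], 0.74)]
tray top [([0.4567, -0.2782, -0.0005], 0.87)]
timer scene [([0.4387, -0.0654, 0.0028], 0.6), ([0.6089, -0.2033, 0.0234], 0.18)]
timer top []
blower scene [([0.4229, 0.048, 0.0003], 0.91)]
blower top [([0.4261, 0.0482, 0.0011], 0.67)]
dish scene [([0.673, -0.0737, -0.0041], 0.86)]
dish top [([0.6719, -0.068, -0.0007], 0.58), ([0.4553, -0.2801, -0.0004], 0.34)]
```

View pics/s.png

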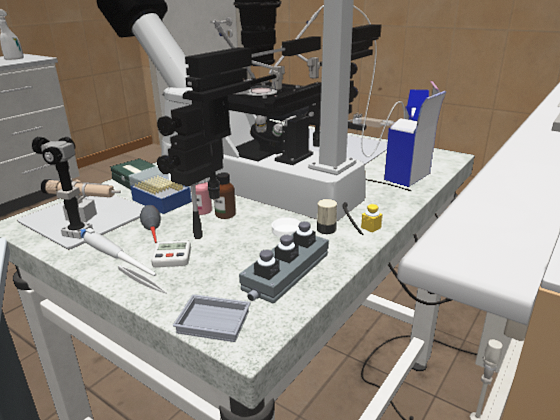

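View pics/t.png

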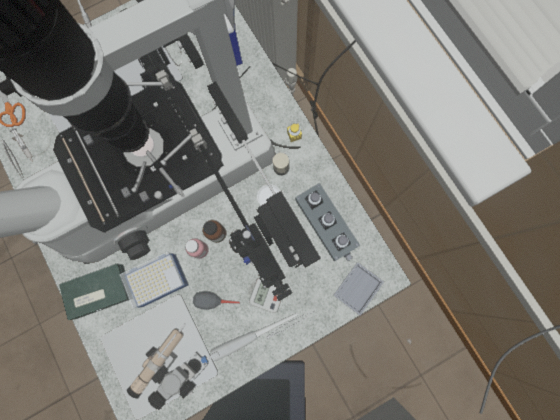

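Scene: the buttons of the box's three switches are at about (266,256), (287,240) and (305,227), and the tray is at (212,317). The look-alike is the yellow switch at (372,217), and the timer (170,253) and dish (287,228) are bystanders. The black manipulator hangs at (185-245, 50-235). Top: the buttons are at (315,199), (328,219) and (342,240), the tray at (357,288), the yellow one at (294,131). I choose the three black switches on the grey box, and check that in a close crop with the fitted model drawn on it.

```bash
cat > h.py <<'E'
import numpy as np,cv2
from rig import vision
def proj(n,P):
    m=vision.camera_model(n);T=np.linalg.inv(m["T"]);p=np.atleast_2d(P)@T[:3,:3].T+T[:3,3]
    u=p@m["K"].T;return u[:,:2]/u[:,2:]
def ray(n,uv,z):
    m=vision.camera_model(n);d=m["T"][:3,:3]@np.linalg.solve(m["K"],[*uv,1]);o=m["T"][:3,3]
    return o+d*(z-o[2])/d[2]
def rect(c,th,lx,ly,z):
    a=np.array([[1,1],[-1,1],[-1,-1],[1,-1]])*[lx/2,ly/2];c_,s=np.cos(th),np.sin(th)
    return np.c_[a@np.array([[c_,s],[-s,c_]])+c,np.full(4,z)]
E
python3 - <<'E'
from h import *
s=vision.camera("scene");t=vision.camera("top")
B=np.array([[0.5583,-0.2383],[0.6095,-0.2069],[0.6593,-0.1773]]);c=B.mean(0);d=B[2]-B[0];a=np.arctan2(d[1],d[0]);print(c,np.degrees(a),np.hypot(*d))
y=np.array([np.cos(a),np.sin(a)])
out=[]
for n,im,(r0,r1,c0,c1) in(("top",t,(170,320,215,395)),("scene",s,(170,345,170,345))):
  k=4 if n=="top" else 4
  g=cv2.resize(im[r0:r1,c0:c1],None,fx=k,fy=k,interpolation=cv2.INTER_CUBIC)
  def D(P,col):cv2.polylines(g,[np.int32((proj(n,P)-[c0,r0]+.5)*k)],True,col,1)
  D(rect(c,a-np.pi/2,.068,.176,.036),(0,255,0))
  for o in(-.058,0,.058):
    D(rect(c+o*y,a-np.pi/2,.03,.03,.058),(0,0,255))
    q=np.linspace(0,6.28,20);D(np.c_[(c+o*y)+.0085*np.c_[np.cos(q),np.sin(q)],np.full(20,.073)],(255,255,0))
  D(rect([.4565,-.2787],a-np.pi/2,.07,.09,.016),(255,0,255))
  out.append(g)
h=600;out=[cv2.resize(o,(395,int(o.shape[0]*395/o.shape[1]))) for o in out]
H=max(o.shape[0] for o in out);cv2.imwrite("pics/c.png",np.hstack([cv2.copyMakeBorder(o,0,H-o.shape[0],0,0,cv2.BORDER_CONSTANT) for o in out]))
for n,im in(("top",t),("scene",s)):
  for i,r in enumerate(vision.cut_out("box",n)[:1]):
    ys,xs=np.nonzero(r["region"]);print(n,xs.min(),xs.max(),ys.min(),ys.max())
for z in(.1,.2,.37):print(z,[np.round(ray("top",p,z)[:2],3).tolist() for p in((318,262),(285,195),(290,295),(258,205))])
E
```

```text
[ 0.60903333 -0.2075    ] 31.130313561494965 0.1179915251193915
top 295 359 184 259
scene 239 328 237 301
0.1 [[0.509, -0.182], [0.656, -0.111], [0.44, -0.122], [0.633, -0.052]]
0.2 [[0.502, -0.175], [0.631, -0.113], [0.441, -0.122], [0.611, -0.061]]
0.37 [[0.49, -0.162], [0.589, -0.115], [0.443, -0.122], [0.574, -0.075]]
```

View pics/c.png

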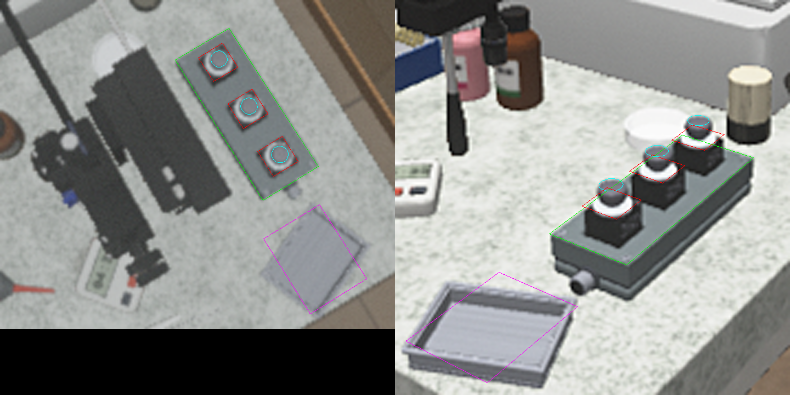

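The fitted model (box centre (0.609,-0.2075), yaw of y axis 31.1°) lies on the three black switches in both views, and their spacing is 116–118 mm, as it must be. The tray outline is turned wrongly, so I'll fit it separately. First I move to a high hover over the near button, gripper shut.

Emit:
arm_command --motion '[{"rz":-0.65,"jaw":0},{"rz":-0.65},{"x":0.76,"y":-0.16,"z":-0.03},{"x":0.76,"y":-0.16,"z":-0.03},{"x":0.76,"y":-0.16,"z":-0.03},{"x":0.76,"y":-0.16,"z":-0.03},{"x":0.76,"y":-0.16,"z":-0.03},{"x":0.76,"y":-0.16,"z":-0.03},{"x":0.76,"y":-0.16,"z":-0.03},{"x":0.76,"y":-0.16,"z":-0.03},{"x":0.76,"y":-0.16,"z":-0.03},{"x":0.76,"y":-0.16,"z":-0.03},{"x":0.76,"y":-0.16,"z":-0.03},{"x":0.76,"y":-0.16,"z":-0.03},{},{}]'

```text
validation failed for argument at $.mo...
```

```bash
python3 - <<'E'
from h import *
from rig import read_state
st=read_state();print(st["joint_pos"],st["position"],st["ee_rot"],st["ft_force"],st["time_s"])
s=vision.camera("scene");w=vision.camera("wrist")
cv2.imwrite("pics/c2.png",cv2.resize(np.hstack([s,w]),(800,300)))
r=vision.cut_out("tray","scene")[0]["region"].astype(np.uint8)
c=max(cv2.findContours(r,0,2)[0],key=cv2.contourArea)[:,0]
# all silhouette pixels; fit pose: outline hull of a 70x90x16 block
from scipy.optimize import minimize
mask=r
def sil(p):
    P=np.vstack([rect(p[:2],p[2],.07,.09,z) for z in(0,.016)])
    im=np.zeros(mask.shape,np.uint8);cv2.fillConvexPoly(im,cv2.convexHull(np.float32(proj("scene",P)*16)).astype(np.int32),1,shift=4);return im
best=None
for a in np.radians(range(0,180,15)):
    f=lambda p:1-(sil(p)&mask).sum()/(sil(p)|mask).sum()
    o=minimize(f,[.4565,-.2787,a],method="Nelder-Mead",options=dict(initial_simplex=np.array([.4565,-.2787,a])+np.array([[0,0,0],[.01,0,0],[0,.01,0],[0,0,.15]])))
    if best is None or o.fun<best.fun:best=o
print(best.x[:2],np.degrees(best.x[2]),best.fun)
E
```

```text
[-7.41640365e+01  7.47011220e+00  8.52683129e+01  1.11809306e-03
  8.72604704e+01 -4.89328445e+00] [ 0.21239847 -0.56115552  0.2452983 ] [[ 9.35263800e-01  3.53951444e-01  2.40127939e-05]
 [ 3.53951444e-01 -9.35263800e-01 -1.32266045e-05]
 [ 1.77767211e-05  2.08697274e-05 -1.00000000e+00]] [-0.25560183  0.63317643  0.18862102] 1.0
[ 0.45538131 -0.27683137] 52.310821225260476 0.04357541899441342
```

View pics/c2.png

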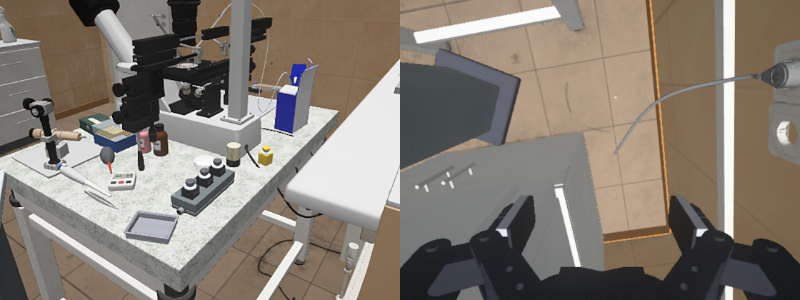

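The move was refused (most likely the empty rows), so the picture shows the start pose still. The tray fits at (0.455,-0.277), its x axis at 52° (IoU 0.96). Trying the move again.

Emit:
arm_command --motion '[{"rz":-0.65,"jaw":0},{"rz":-0.65},{"x":0.76,"y":-0.16,"z":-0.03},{"x":0.76,"y":-0.16,"z":-0.03},{"x":0.76,"y":-0.16,"z":-0.03},{"x":0.76,"y":-0.16,"z":-0.03},{"x":0.76,"y":-0.16,"z":-0.03},{"x":0.76,"y":-0.16,"z":-0.03},{"x":0.76,"y":-0.16,"z":-0.03},{"x":0.76,"y":-0.16,"z":-0.03},{"x":0.76,"y":-0.16,"z":-0.03},{"x":0.76,"y":-0.16,"z":-0.03},{"x":0.76,"y":-0.16,"z":-0.03},{"x":0.76,"y":-0.16,"z":-0.03},{"z":0},{"z":0}]'

```text
validation failed for argument at $.mo...
```

```bash
python3 - <<'E'
from h import *
from rig import read_state
st=read_state();print(st["joint_pos"],st["position"],st["ee_rot"],st["ft_force"],st["time_s"])
s=vision.camera("scene");w=vision.camera("wrist")
cv2.imwrite("pics/c3.png",cv2.resize(np.hstack([s[:,50:450],w]),(800,350)))
for d in vision.pinpoint("button_a","wrist")+vision.pinpoint("switch_a","wrist"):print(d["confidence"],d["point"])
E
```

```text
[-7.41651616e+01  7.47268575e+00  8.52670900e+01 -2.51556443e-04
  8.72596093e+01 -4.89387207e+00] [ 0.2123825  -0.56117292  0.24528318] [[ 9.35266716e-01  3.53943739e-01 -1.29044187e-06]
 [ 3.53943739e-01 -9.35266716e-01 -1.15221509e-05]
 [-5.28510050e-06  1.03195404e-05 -1.00000000e+00]] [ 0.52728911 -0.61141941 -0.09311475] 1.15
```

View pics/c3.png

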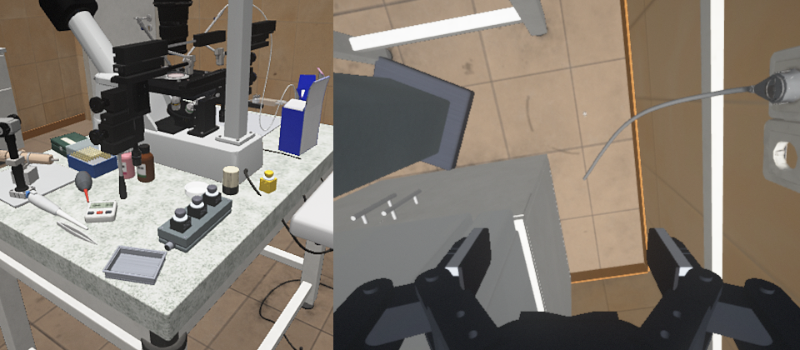

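Refused again; the pictures still show the start pose. I'll try a single row with every key filled in.

Emit:
arm_command --motion '[{"x":0,"y":0,"z":0,"rx":0,"ry":0,"rz":-0.65,"jaw":0}]'

```text
time_s: 1.45
position: [0.2124, -0.5611, 0.2453]
ee_rot: [[0.899, 0.438, -0.0], [0.438, -0.899, 0.0], [0.0, -0.0, -1.0]]
ft_force: [-0.6, -0.0, 0.3]
grip_width: 0.859
finger_force: 0.0
```

All keys are required.

Emit:
arm_command --motion '[{"x":0,"y":0,"z":0,"rx":0,"ry":0,"rz":-0.65,"jaw":0},{"x":0.76,"y":-0.16,"z":-0.03,"rx":0,"ry":0,"rz":0,"jaw":0},{"x":0.76,"y":-0.16,"z":-0.03,"rx":0,"ry":0,"rz":0,"jaw":0},{"x":0.76,"y":-0.16,"z":-0.03,"rx":0,"ry":0,"rz":0,"jaw":0},{"x":0.76,"y":-0.16,"z":-0.03,"rx":0,"ry":0,"rz":0,"jaw":0},{"x":0.76,"y":-0.16,"z":-0.03,"rx":0,"ry":0,"rz":0,"jaw":0},{"x":0.76,"y":-0.16,"z":-0.03,"rx":0,"ry":0,"rz":0,"jaw":0},{"x":0.76,"y":-0.16,"z":-0.03,"rx":0,"ry":0,"rz":0,"jaw":0},{"x":0.76,"y":-0.16,"z":-0.03,"rx":0,"ry":0,"rz":0,"jaw":0},{"x":0.76,"y":-0.16,"z":-0.03,"rx":0,"ry":0,"rz":0,"jaw":0},{"x":0.76,"y":-0.16,"z":-0.03,"rx":0,"ry":0,"rz":0,"jaw":0},{"x":0.76,"y":-0.16,"z":-0.03,"rx":0,"ry":0,"rz":0,"jaw":0},{"x":0.76,"y":-0.16,"z":-0.03,"rx":0,"ry":0,"rz":0,"jaw":0},{"x":0,"y":0,"z":0,"rx":0,"ry":0,"rz":0,"jaw":0}]'

```text
time_s: 2.85
position: [0.5559, -0.2396, 0.2634]
ee_rot: [[0.854, 0.521, 0.001], [0.521, -0.854, 0.001], [0.002, -0.0, -1.0]]
ft_force: [-0.9, -0.1, -0.0]
grip_width: -0.003
finger_force: 0.0
```

```bash
python3 - <<'E'
from h import *
from rig import read_state
st=read_state();print(st["joint_pos"],st["position"],st["ft_force"],st["time_s"])
s=vision.camera("scene");w=vision.camera("wrist")
cv2.imwrite("pics/c4.png",cv2.resize(np.hstack([s[:,50:450],w]),(800,350)))
for d in vision.pinpoint("button_a","wrist")+vision.pinpoint("switch_a","wrist"):print(round(d["confidence"],2),np.round(d["point"],4))
E
```

```text
[-28.22248508   7.8549237   82.96638487   0.09711053  89.14290546
  30.39346162] [ 0.55591543 -0.23957747  0.26341128] [-0.88068196 -0.12592514 -0.04504386] 2.85
0.86 [ 0.605  -0.2118  0.0645]
0.73 [ 0.6593 -0.1796  0.0629]
0.56 [ 0.5548 -0.2355  0.06  ]
0.88 [ 0.6083 -0.2059  0.0198]
0.62 [ 0.5602 -0.2353  0.0241]
0.56 [ 0.6592 -0.1754  0.0213]
```

View pics/c4.png

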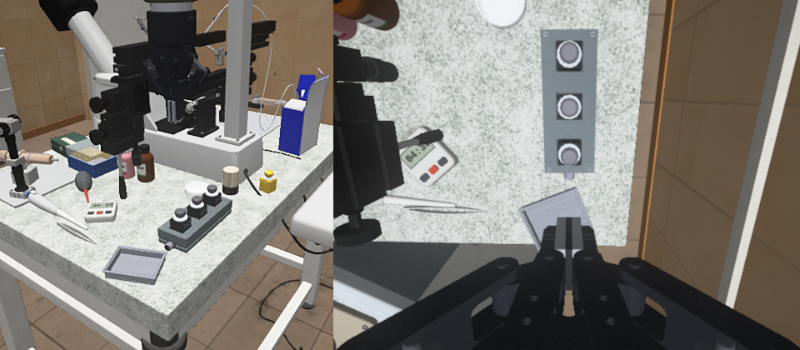

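The wrist view shows the box running straight ahead of the gripper with the three buttons at about (570,52), (570,106) and (568,155). The manipulator is on the left, clear of the hand. The near button is at (0.559,-0.237); touch is expected at TCP z 0.087.

Emit:
arm_command --motion '[{"x":0.08,"y":0,"z":0.6,"rx":0,"ry":0,"rz":0,"jaw":0},{"x":0,"y":0,"z":0.7,"rx":0,"ry":0,"rz":0,"jaw":0},{"x":0,"y":0,"z":0.7,"rx":0,"ry":0,"rz":0,"jaw":0},{"x":0,"y":0,"z":0.7,"rx":0,"ry":0,"rz":0,"jaw":0},{"x":0,"y":0,"z":0.5,"rx":0,"ry":0,"rz":0,"jaw":0},{"x":0,"y":0,"z":0.2,"rx":0,"ry":0,"rz":0,"jaw":0},{"x":0,"y":0,"z":0,"rx":0,"ry":0,"rz":0,"jaw":0}]'

```text
time_s: 3.75
position: [0.5549, -0.2415, 0.0918]
ee_rot: [[0.857, 0.516, -0.003], [0.516, -0.857, 0.001], [-0.002, -0.003, -1.0]]
ft_force: [-0.3, 0.5, 0.2]
grip_width: 0.0
finger_force: 0.0
```

Emit:
arm_command --motion '[{"x":0.12,"y":-0.04,"z":0,"rx":0,"ry":0,"rz":0,"jaw":0},{"x":0,"y":0,"z":0.06,"rx":0,"ry":0,"rz":0,"jaw":0},{"x":0,"y":0,"z":0.04,"rx":0,"ry":0,"rz":0,"jaw":0},{"x":0,"y":0,"z":0,"rx":0,"ry":0,"rz":0,"jaw":0}]'

```text
time_s: 4.15
position: [0.561, -0.2364, 0.0889]
ee_rot: [[0.856, 0.517, 0.001], [0.517, -0.856, -0.0], [0.0, 0.001, -1.0]]
ft_force: [-0.2, 0.2, 0.4]
grip_width: -0.001
finger_force: 0.0
```

Emit:
arm_command --motion '[{"x":0,"y":0,"z":0.03,"rx":0,"ry":0,"rz":0,"jaw":0},{"x":0,"y":0,"z":0.03,"rx":0,"ry":0,"rz":0,"jaw":0},{"x":0,"y":0,"z":0,"rx":0,"ry":0,"rz":0,"jaw":0},{"x":0,"y":0,"z":0,"rx":0,"ry":0,"rz":0,"jaw":0}]'

```text
time_s: 4.55
position: [0.5609, -0.2365, 0.0857]
ee_rot: [[0.856, 0.517, 0.001], [0.517, -0.856, -0.0], [0.0, 0.001, -1.0]]
ft_force: [0.1, 1.2, 3.4]
grip_width: -0.002
finger_force: 1.5
```

Emit:
arm_command --motion '[{"x":0,"y":0,"z":0.015,"rx":0,"ry":0,"rz":0,"jaw":0},{"x":0,"y":0,"z":0.01,"rx":0,"ry":0,"rz":0,"jaw":0},{"x":0,"y":0,"z":0,"rx":0,"ry":0,"rz":0,"jaw":0},{"x":0,"y":0,"z":0,"rx":0,"ry":0,"rz":0,"jaw":0}]'

```text
time_s: 4.95
position: [0.5609, -0.2365, 0.0843]
ee_rot: [[0.856, 0.517, 0.001], [0.517, -0.856, -0.0], [0.0, 0.001, -1.0]]
ft_force: [1.1, 0.1, 4.5]
grip_width: -0.001
finger_force: 2.4
```

Emit:
arm_command --motion '[{"x":0,"y":0,"z":0.01,"rx":0,"ry":0,"rz":0,"jaw":0},{"x":0,"y":0,"z":0.01,"rx":0,"ry":0,"rz":0,"jaw":0},{"x":0,"y":0,"z":0,"rx":0,"ry":0,"rz":0,"jaw":0}]'

```text
time_s: 5.25
position: [0.5608, -0.2364, 0.083]
ee_rot: [[0.856, 0.517, 0.0], [0.517, -0.856, -0.0], [0.0, 0.0, -1.0]]
ft_force: [1.9, -0.4, 3.8]
grip_width: 0.001
finger_force: 1.9
```

Force eases off: it is sound. Pushing on over centre.

Emit:
arm_command --motion '[{"x":0,"y":0,"z":0.02,"rx":0,"ry":0,"rz":0,"jaw":0},{"x":0,"y":0,"z":0.02,"rx":0,"ry":0,"rz":0,"jaw":0},{"x":0,"y":0,"z":0.02,"rx":0,"ry":0,"rz":0,"jaw":0},{"x":0,"y":0,"z":0,"rx":0,"ry":0,"rz":0,"jaw":0}]'

```text
time_s: 5.65
position: [0.5599, -0.2361, 0.0791]
ee_rot: [[0.856, 0.517, -0.002], [0.517, -0.856, 0.001], [-0.001, -0.002, -1.0]]
ft_force: [0.1, -0.6, -0.3]
grip_width: -0.002
finger_force: 0.0
```

Clicked in, and the push is gone. I lift and go over to the middle one, with a tilt on the way to identify how high the wrist and forearm run relative to the manipulator.

Emit:
arm_command --motion '[{"x":0,"y":0,"z":-0.6,"rx":0,"ry":0,"rz":0,"jaw":0},{"x":0,"y":0,"z":-0.8,"rx":0,"ry":0,"rz":0,"jaw":0},{"x":0.5,"y":0,"z":-0.4,"rx":0.8,"ry":0,"rz":0,"jaw":0},{"x":0.5,"y":0,"z":0,"rx":0.8,"ry":0,"rz":0,"jaw":0},{"x":0,"y":0,"z":0,"rx":0,"ry":0,"rz":0,"jaw":0},{"x":0,"y":0,"z":0,"rx":0,"ry":0,"rz":0,"jaw":0}]'

```text
time_s: 6.25
position: [0.603, -0.2106, 0.1675]
ee_rot: [[0.856, 0.503, -0.118], [0.517, -0.835, 0.19], [-0.002, -0.224, -0.975]]
ft_force: [-0.1, -0.9, -0.1]
grip_width: 0.001
finger_force: 0.0
```

```bash
python3 - <<'E'
from rig import read_state
import numpy as np
from scipy.optimize import least_squares
from scipy.spatial.transform import Rotation as Ro
st=read_state()
D=[([-74.164,7.471,85.268,-0,87.261,-4.893],[.2124,-.5611,.2453],None),([-28.22248508,7.8549237,82.96638487,0.09711053,89.14290546,30.39346162],[0.55591543,-0.23957747,0.26341128],None),(st["joint_pos"],st["position"],st["ee_rot"])]
R=lambda a,q:Ro.from_euler(a,q,degrees=True).as_matrix()
E0=R('y',180)
def fk(q,p,full=False):
    h,a1,L1,L2,ez,off,L3=p
    # z, y, y, then wrist
    X=np.array([0,0,h]);M=R('z',q[0]);X=X+M@[a1,0,0]
    M=M@R('y',q[1]);X=X+M@[0,0,L1];el=X
    M=M@R('y',q[2]);X=X+M@[ez,0,L2];w=X      # forearm along local z
    return M,X,el,w
# candidate wrist structures: j4 sym about y (UR-like, z-offset) or roll; report rotation fit
for name,seq in (("roll",'zyz'),("ur",'yzy'),("pit",'yxz')):
    for s4 in(1,-1):
        for s5 in(1,-1):
            for s6 in(1,-1):
                Cs=[]
                for q,x,Rm in D:
                    if Rm is None:
                        b=np.degrees({0:np.arctan2(.353943739,.935266716)}.get(0)) if abs(q[0]+74.164)<.01 else 31.38
                        Rm=np.array([[np.cos(np.radians(b)),np.sin(np.radians(b)),0],[np.sin(np.radians(b)),-np.cos(np.radians(b)),0],[0,0,-1]])
                    M=R('z',q[0])@R('y',q[1])@R('y',q[2])@R(seq[0],s4*q[3])@R(seq[1],s5*q[4])@R(seq[2],s6*q[5])
                    Cs.append(M.T@Rm)
                print(name,s4,s5,s6,round(np.abs(Cs[0]-Cs[1]).max(),3),round(np.abs(Cs[0]-Cs[2]).max(),3))
print(st["joint_pos"].round(3).tolist(),st["position"],st["ee_rot"].round(4).tolist(),st["ft_force"])
E
```

```text
roll 1 1 1 0.002 0.0
roll 1 1 -1 1.043 1.054
roll 1 -1 1 1.042 1.052
roll 1 -1 -1 0.069 0.18
roll -1 1 1 0.001 0.196
roll -1 1 -1 1.043 1.037
roll -1 -1 1 1.042 1.051
roll -1 -1 -1 0.071 0.296
ur 1 1 1 1.042 1.047
ur 1 1 -1 0.045 0.046
ur 1 -1 1 0.047 0.225
ur 1 -1 -1 1.045 1.051
ur -1 1 1 1.042 1.056
ur -1 1 -1 0.048 0.225
ur -1 -1 1 0.045 0.267
ur -1 -1 -1 1.045 1.056
pit 1 1 1 0.625 0.594
pit 1 1 -1 0.557 0.6
pit 1 -1 1 0.626 0.683
pit 1 -1 -1 0.626 0.683
pit -1 1 1 0.628 0.783
pit -1 1 -1 0.556 0.504
pit -1 -1 1 0.626 0.682
pit -1 -1 -1 0.628 0.773
[-27.483, 25.841, 72.461, 6.595, 92.837, 31.085] [ 0.6030107  -0.21060109  0.16753605] [[0.856, 0.5034, -0.1176], [0.517, -0.8345, 0.1905], [-0.0022, -0.2238, -0.9746]] [-0.0527     -0.92748272 -0.13117691]
```

```bash
cat > k.py <<'E'
from rig import read_state
import numpy as np
from scipy.optimize import least_squares
from scipy.spatial.transform import Rotation as Ro
D=[([-74.164,7.471,85.268,-0,87.261,-4.893],[.2124,-.5611,.2453]),([-28.22248508,7.8549237,82.96638487,0.09711053,89.14290546,30.39346162],[0.55591543,-0.23957747,0.26341128]),([-27.483,25.841,72.461,6.595,92.837,31.085],[ 0.6030107,-0.21060109,0.16753605])]
R=lambda a,q:Ro.from_euler(a,q,degrees=True).as_matrix()
def fk(q,p):
    h,a1,L1,L2,ez,off,L3=p
    M=R('z',q[0]);X=np.array([0,0,h])+M@[a1,off,0]
    M=M@R('y',q[1]);X=X+M@[0,0,L1];el=X
    M=M@R('y',q[2]);X=X+M@[ez,0,L2];w=X
    M=M@R('z',q[3])@R('y',q[4])
    return X+M@[0,0,L3],el,w
def fit(D,p0=[.2,0,.4,.5,0,.05,.3]):
    f=lambda p:np.r_[np.concatenate([fk(q,p)[0]-x for q,x in D])*1000,(p-p0)*2]
    return least_squares(f,p0)
E
python3 - <<'E'
from k import *
o=fit(D);print(o.x.round(3),np.abs(o.fun[:9]).max())
for off in (0,):
  for p0 in([.15,0,.4,.5,0,.05,.25],[.3,0,.45,.45,0,.05,.35]):
    o=fit(D,p0);print(o.x.round(3),np.abs(o.fun[:9]).max())
for q,x in D:print([v.round(3) for v in fk(q,o.x)])
E
```

```text
[0.318 0.    0.369 0.553 0.062 0.051 0.351] 0.017587351114789485
[0.318 0.    0.369 0.553 0.062 0.051 0.351] 0.020282844593183524
[0.319 0.    0.37  0.553 0.063 0.051 0.351] 0.011596186101775485
[array([ 0.212, -0.561,  0.245]), array([ 0.062, -0.033,  0.685]), array([ 0.212, -0.561,  0.596])]
[array([ 0.556, -0.24 ,  0.263]), array([0.069, 0.021, 0.685]), array([ 0.555, -0.24 ,  0.614])]
[array([ 0.603, -0.211,  0.168]), array([ 0.167, -0.029,  0.651]), array([ 0.644, -0.277,  0.509])]
```

The kinematic fit has residuals below 0.02 mm and puts the wrist centre 0.35 m above the TCP, so the forearm passes above the 0.37 m manipulator even with the tool straight down. I untilt and go on.

Emit:
arm_command --motion '[{"x":0,"y":0,"z":0,"rx":-0.8,"ry":0,"rz":0,"jaw":0},{"x":0,"y":0,"z":0,"rx":-0.8,"ry":0,"rz":0,"jaw":0},{"x":0.13,"y":0,"z":0.6,"rx":0,"ry":0,"rz":0,"jaw":0},{"x":0,"y":0,"z":0.6,"rx":0,"ry":0,"rz":0,"jaw":0},{"x":0,"y":0,"z":0.2,"rx":0,"ry":0,"rz":0,"jaw":0},{"x":0,"y":0,"z":0.05,"rx":0,"ry":0,"rz":0,"jaw":0},{"x":0,"y":0,"z":0,"rx":0,"ry":0,"rz":0,"jaw":0}]'

```text
time_s: 6.95
position: [0.6091, -0.2075, 0.0987]
ee_rot: [[0.856, 0.517, 0.001], [0.517, -0.856, -0.001], [0.001, 0.001, -1.0]]
ft_force: [-0.1, 0.0, -0.5]
grip_width: 0.001
finger_force: 0.0
```

Emit:
arm_command --motion '[{"x":0,"y":0,"z":0.15,"rx":0,"ry":0,"rz":0,"jaw":0},{"x":0,"y":0,"z":0.06,"rx":0,"ry":0,"rz":0,"jaw":0},{"x":0,"y":0,"z":0.03,"rx":0,"ry":0,"rz":0,"jaw":0},{"x":0,"y":0,"z":0.02,"rx":0,"ry":0,"rz":0,"jaw":0},{"x":0,"y":0,"z":0,"rx":0,"ry":0,"rz":0,"jaw":0},{"x":0,"y":0,"z":0,"rx":0,"ry":0,"rz":0,"jaw":0}]'

```text
time_s: 7.55
position: [0.6095, -0.2075, 0.0856]
ee_rot: [[0.856, 0.517, 0.001], [0.517, -0.856, -0.001], [0.001, 0.001, -1.0]]
ft_force: [-1.5, -0.4, 5.3]
grip_width: -0.0
finger_force: 2.6
```

Emit:
arm_command --motion '[{"x":0,"y":0,"z":0.012,"rx":0,"ry":0,"rz":0,"jaw":0},{"x":0,"y":0,"z":0,"rx":0,"ry":0,"rz":0,"jaw":0},{"x":0,"y":0,"z":0,"rx":0,"ry":0,"rz":0,"jaw":0}]'

```text
time_s: 7.85
position: [0.6096, -0.2075, 0.0852]
ee_rot: [[0.856, 0.517, 0.001], [0.517, -0.856, -0.001], [0.001, 0.001, -1.0]]
ft_force: [-1.7, 1.2, 6.1]
grip_width: 0.001
finger_force: 3.2
```

Emit:
arm_command --motion '[{"x":0,"y":0,"z":0.012,"rx":0,"ry":0,"rz":0,"jaw":0},{"x":0,"y":0,"z":0,"rx":0,"ry":0,"rz":0,"jaw":0},{"x":0,"y":0,"z":0,"rx":0,"ry":0,"rz":0,"jaw":0}]'

```text
time_s: 8.15
position: [0.6096, -0.2075, 0.0848]
ee_rot: [[0.856, 0.517, 0.001], [0.517, -0.856, -0.001], [0.001, 0.001, -1.0]]
ft_force: [-2.3, -0.2, 7.9]
grip_width: -0.002
finger_force: 3.8
```

7.9 N at 2 mm without easing: the middle one is stiff. Lifting off and pressing the far one.

Emit:
arm_command --motion '[{"x":0,"y":0,"z":-0.6,"rx":0,"ry":0,"rz":0,"jaw":0},{"x":0.4,"y":0,"z":0,"rx":0,"ry":0,"rz":0,"jaw":0},{"x":0.5,"y":0,"z":0,"rx":0,"ry":0,"rz":0,"jaw":0},{"x":0.25,"y":0,"z":0,"rx":0,"ry":0,"rz":0,"jaw":0},{"x":0,"y":0,"z":0.35,"rx":0,"ry":0,"rz":0,"jaw":0},{"x":0,"y":0,"z":0.05,"rx":0,"ry":0,"rz":0,"jaw":0},{"x":0,"y":0,"z":0,"rx":0,"ry":0,"rz":0,"jaw":0}]'

```text
time_s: 8.85
position: [0.6559, -0.1774, 0.0904]
ee_rot: [[0.856, 0.517, -0.005], [0.517, -0.856, 0.001], [-0.003, -0.004, -1.0]]
ft_force: [0.3, 0.4, 0.3]
grip_width: -0.005
finger_force: 0.0
```

Emit:
arm_command --motion '[{"x":0.02,"y":0,"z":0,"rx":0,"ry":0,"rz":0,"jaw":0},{"x":0,"y":0,"z":0,"rx":0,"ry":0,"rz":0,"jaw":0}]'

```text
time_s: 9.05
position: [0.659, -0.1774, 0.0937]
ee_rot: [[0.856, 0.516, 0.0], [0.516, -0.856, -0.0], [0.0, 0.0, -1.0]]
ft_force: [-0.8, -0.2, 0.9]
grip_width: 0.002
finger_force: 0.0
```

Emit:
arm_command --motion '[{"x":0,"y":0,"z":0.08,"rx":0,"ry":0,"rz":0,"jaw":0},{"x":0,"y":0,"z":0.05,"rx":0,"ry":0,"rz":0,"jaw":0},{"x":0,"y":0,"z":0.03,"rx":0,"ry":0,"rz":0,"jaw":0},{"x":0,"y":0,"z":0,"rx":0,"ry":0,"rz":0,"jaw":0},{"x":0,"y":0,"z":0,"rx":0,"ry":0,"rz":0,"jaw":0}]'

```text
time_s: 9.55
position: [0.6592, -0.1771, 0.0858]
ee_rot: [[0.856, 0.517, 0.0], [0.517, -0.856, -0.0], [0.0, 0.0, -1.0]]
ft_force: [-0.6, -1.2, 2.8]
grip_width: 0.007
finger_force: 1.4
```

Emit:
arm_command --motion '[{"x":0,"y":0,"z":0.02,"rx":0,"ry":0,"rz":0,"jaw":0},{"x":0,"y":0,"z":0.02,"rx":0,"ry":0,"rz":0,"jaw":0},{"x":0,"y":0,"z":0,"rx":0,"ry":0,"rz":0,"jaw":0}]'

```text
time_s: 9.85
position: [0.6591, -0.177, 0.0833]
ee_rot: [[0.856, 0.517, 0.0], [0.517, -0.856, -0.0], [0.0, 0.0, -1.0]]
ft_force: [-0.5, -0.7, 2.8]
grip_width: 0.001
finger_force: 1.6
```

Easing at 3.4 mm: sound. Pushing home.

Emit:
arm_command --motion '[{"x":0,"y":0,"z":0.02,"rx":0,"ry":0,"rz":0,"jaw":0},{"x":0,"y":0,"z":0.02,"rx":0,"ry":0,"rz":0,"jaw":0},{"x":0,"y":0,"z":0.02,"rx":0,"ry":0,"rz":0,"jaw":0},{"x":0,"y":0,"z":0.02,"rx":0,"ry":0,"rz":0,"jaw":0},{"x":0,"y":0,"z":0,"rx":0,"ry":0,"rz":0,"jaw":0}]'

```text
time_s: 10.35
position: [0.6588, -0.1767, 0.079]
ee_rot: [[0.856, 0.517, -0.001], [0.517, -0.856, 0.0], [-0.0, -0.001, -1.0]]
ft_force: [-0.9, 1.1, 1.5]
grip_width: -0.002
finger_force: 0.5
```

Emit:
arm_command --motion '[{"x":0,"y":0,"z":-0.6,"rx":0,"ry":0,"rz":0,"jaw":50},{"x":0,"y":0,"z":-0.6,"rx":0,"ry":0,"rz":0,"jaw":50},{"x":-0.4,"y":0,"z":0,"rx":0,"ry":0,"rz":0,"jaw":50},{"x":-0.5,"y":0,"z":0,"rx":0,"ry":0,"rz":0,"jaw":50},{"x":-0.26,"y":0,"z":0,"rx":0,"ry":0,"rz":0,"jaw":50},{"x":0,"y":0,"z":0,"rx":0,"ry":0,"rz":0,"jaw":50},{"x":0,"y":0,"z":0,"rx":0,"ry":0,"rz":0,"jaw":50},{"x":0,"y":0,"z":0,"rx":0,"ry":0,"rz":0,"jaw":50}]'

```text
time_s: 11.15
position: [0.61, -0.2064, 0.1392]
ee_rot: [[0.856, 0.517, 0.0], [0.517, -0.856, 0.0], [0.0, -0.0, -1.0]]
ft_force: [-0.1, -0.8, 0.2]
grip_width: 0.59
finger_force: 0.0
```

```bash
python3 - <<'E'
from h import *
from rig import read_state
st=read_state();print(st["position"],st["time_s"])
s=vision.camera("scene");w=vision.camera("wrist")
k=lambda im,f:cv2.resize(im,None,fx=f,fy=f,interpolation=cv2.INTER_CUBIC)
a=k(s[205:305,230:340],4);b=k(w,400/420);H=400
cv2.imwrite("pics/c5.png",cv2.resize(np.hstack([a,b[:400]]),(800,330)))
for q in("switch_a","button_a"):
  for d in vision.pinpoint(q,"wrist"):print(q,round(d["confidence"],2),np.round(d["point"],4))
E
```

```text
[ 0.61002333 -0.20635266  0.13919294] 11.15
switch_a 0.84 [ 0.6576 -0.1797  0.0198]
switch_a 0.73 [ 0.563  -0.2359  0.0245]
switch_a 0.57 [ 0.6095 -0.2072  0.0211]
button_a 0.94 [ 0.6065 -0.2098  0.0666]
button_a 0.91 [ 0.5595 -0.2349  0.0504]
button_a 0.79 [ 0.6608 -0.1806  0.0553]
```

View pics/c5.png

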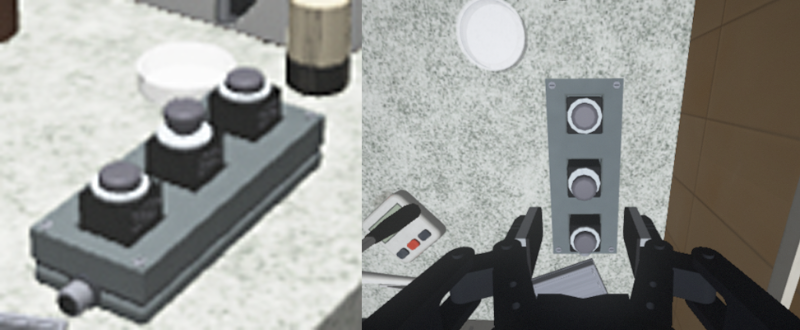

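In the left crop the outer buttons, (120,175) and (245,80), sit low in their collars, and the middle one (183,113) stands out. I descend on the middle one and grip its housing.

Emit:
arm_command --motion '[{"x":-0.02,"y":0,"z":0.5,"rx":0,"ry":0,"rz":0,"jaw":50},{"x":0,"y":0,"z":0.5,"rx":0,"ry":0,"rz":0,"jaw":50},{"x":0,"y":0,"z":0.4,"rx":0,"ry":0,"rz":0,"jaw":50},{"x":0,"y":0,"z":0.2,"rx":0,"ry":0,"rz":0,"jaw":50},{"x":0,"y":0,"z":0.1,"rx":0,"ry":0,"rz":0,"jaw":50},{"x":0,"y":0,"z":0,"rx":0,"ry":0,"rz":0,"jaw":50},{"x":0,"y":0,"z":0,"rx":0,"ry":0,"rz":0,"jaw":50}]'

```text
time_s: 12.05
position: [0.6094, -0.2077, 0.0556]
ee_rot: [[0.856, 0.517, 0.002], [0.517, -0.856, -0.001], [0.001, 0.001, -1.0]]
ft_force: [-0.0, -0.3, 0.6]
grip_width: 0.588
finger_force: 0.0
```

Emit:
arm_command --motion '[{"x":0,"y":0,"z":0.06,"rx":0,"ry":0,"rz":0,"jaw":50},{"x":0,"y":0,"z":0,"rx":0,"ry":0,"rz":0,"jaw":40},{"x":0,"y":0,"z":0,"rx":0,"ry":0,"rz":0,"jaw":32},{"x":0,"y":0,"z":0,"rx":0,"ry":0,"rz":0,"jaw":25},{"x":0,"y":0,"z":0,"rx":0,"ry":0,"rz":0,"jaw":20},{"x":0,"y":0,"z":0,"rx":0,"ry":0,"rz":0,"jaw":20}]' --force 50

```text
time_s: 12.65
position: [0.609, -0.2078, 0.052]
ee_rot: [[0.856, 0.517, 0.001], [0.517, -0.856, -0.001], [0.001, 0.001, -1.0]]
ft_force: [1.0, -1.1, 2.7]
grip_width: 0.337
finger_force: 50.7
```

Emit:
arm_command --motion '[{"x":0,"y":0,"z":-0.06,"rx":0,"ry":0,"rz":0,"jaw":20},{"x":0,"y":0,"z":-0.1,"rx":0,"ry":0,"rz":0,"jaw":20},{"x":0,"y":0,"z":-0.15,"rx":0,"ry":0,"rz":0,"jaw":20},{"x":0,"y":0,"z":-0.2,"rx":0,"ry":0,"rz":0,"jaw":20},{"x":0,"y":0,"z":-0.4,"rx":0,"ry":0,"rz":0,"jaw":20},{"x":0,"y":0,"z":-0.5,"rx":0,"ry":0,"rz":0,"jaw":20},{"x":0,"y":0,"z":-0.3,"rx":0,"ry":0,"rz":0,"jaw":20},{"x":0,"y":0,"z":0,"rx":0,"ry":0,"rz":0,"jaw":20}]'

```text
time_s: 13.45
position: [0.6102, -0.2079, 0.1402]
ee_rot: [[0.856, 0.517, 0.004], [0.517, -0.856, -0.002], [0.003, 0.004, -1.0]]
ft_force: [0.4, -0.4, -2.0]
grip_width: 0.336
finger_force: 50.5
```

Held (−2 N matches 0.18 kg). Moving over the tray.

Emit:
arm_command --motion '[{"x":-0.3,"y":-0.04,"z":0,"rx":0,"ry":0,"rz":0,"jaw":20},{"x":-0.6,"y":-0.07,"z":0,"rx":0,"ry":0,"rz":0,"jaw":20},{"x":-0.6,"y":-0.07,"z":0,"rx":0,"ry":0,"rz":0,"jaw":20},{"x":-0.6,"y":-0.07,"z":0,"rx":0,"ry":0,"rz":0,"jaw":20},{"x":-0.6,"y":-0.07,"z":0,"rx":0,"ry":0,"rz":0,"jaw":20},{"x":-0.45,"y":-0.05,"z":0,"rx":0,"ry":0,"rz":0,"jaw":20},{"x":-0.2,"y":-0.02,"z":0.2,"rx":0,"ry":0,"rz":0,"jaw":20},{"x":0,"y":0,"z":0.5,"rx":0,"ry":0,"rz":0,"jaw":20},{"x":0,"y":0,"z":0.4,"rx":0,"ry":0,"rz":0,"jaw":20},{"x":0,"y":0,"z":0.2,"rx":0,"ry":0,"rz":0,"jaw":20},{"x":0,"y":0,"z":0,"rx":0,"ry":0,"rz":0,"jaw":20},{"x":0,"y":0,"z":0,"rx":0,"ry":0,"rz":0,"jaw":20}]'

```text
time_s: 14.65
position: [0.4554, -0.2771, 0.0718]
ee_rot: [[0.856, 0.517, -0.0], [0.517, -0.856, 0.0], [-0.0, -0.0, -1.0]]
ft_force: [0.2, -0.4, -2.3]
grip_width: 0.338
finger_force: 50.4
```

```bash
python3 - <<'E'
from h import *
from rig import read_state
st=read_state();print(st["position"],st["ft_force"])
s=vision.camera("scene")
cv2.imwrite("pics/c6.png",cv2.resize(s[200:360,150:350],None,fx=4,fy=3.75,interpolation=cv2.INTER_CUBIC))
for d in vision.pinpoint("tray","scene")+vision.pinpoint("switch_a","scene"):print(round(d["confidence"],2),np.round(d["point"],4))
E
```

```text
[ 0.45536132 -0.27712298  0.07183297] [ 0.21488045 -0.43426124 -2.32117308]
0.59 [ 0.4563 -0.278   0.0011]
0.88 [ 0.4545 -0.2721  0.0415]
0.78 [ 0.5613 -0.2409  0.0182]
0.64 [ 8.327e-01 -1.292e-01  6.000e-04]
0.56 [ 0.6604 -0.179   0.0221]
```

View pics/c6.png

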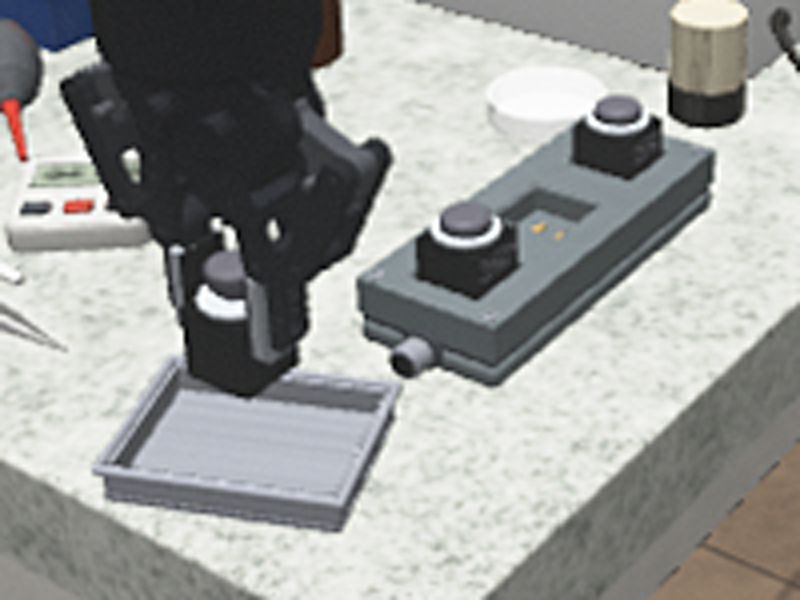

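The switch hangs upright in the jaws (240,330 in the crop) with its button out, above the tray. The socket is empty and both other switches are seated. Lowering.

Emit:
arm_command --motion '[{"x":0,"y":0,"z":0.3,"rx":0,"ry":0,"rz":0,"jaw":20},{"x":0,"y":0,"z":0.26,"rx":0,"ry":0,"rz":0,"jaw":20},{"x":0,"y":0,"z":0.12,"rx":0,"ry":0,"rz":0,"jaw":20},{"x":0,"y":0,"z":0.06,"rx":0,"ry":0,"rz":0,"jaw":20},{"x":0,"y":0,"z":0,"rx":0,"ry":0,"rz":0,"jaw":20},{"x":0,"y":0,"z":0,"rx":0,"ry":0,"rz":0,"jaw":20}]'

```text
time_s: 15.4
position: [0.4553, -0.2775, 0.035]
ee_rot: [[0.856, 0.517, 0.0], [0.517, -0.856, -0.0], [0.0, 0.0, -1.0]]
ft_force: [-0.1, 0.2, -2.1]
grip_width: 0.336
finger_force: 50.4
```

Emit:
arm_command --motion '[{"x":0,"y":0,"z":0.02,"rx":0,"ry":0,"rz":0,"jaw":20},{"x":0,"y":0,"z":0.02,"rx":0,"ry":0,"rz":0,"jaw":20},{"x":0,"y":0,"z":0,"rx":0,"ry":0,"rz":0,"jaw":20}]'

```text
time_s: 15.7
position: [0.4552, -0.2774, 0.033]
ee_rot: [[0.856, 0.517, 0.0], [0.517, -0.856, -0.0], [0.0, 0.0, -1.0]]
ft_force: [0.1, 0.5, -1.9]
grip_width: 0.337
finger_force: 50.5
```

Emit:
arm_command --motion '[{"x":0,"y":0,"z":0.01,"rx":0,"ry":0,"rz":0,"jaw":20},{"x":0,"y":0,"z":0.01,"rx":0,"ry":0,"rz":0,"jaw":20},{"x":0,"y":0,"z":0,"rx":0,"ry":0,"rz":0,"jaw":20}]'

```text
time_s: 16.0
position: [0.4553, -0.2775, 0.0329]
ee_rot: [[0.856, 0.517, 0.0], [0.517, -0.856, -0.0], [0.0, 0.0, -1.0]]
ft_force: [-4.2, 2.9, 8.3]
grip_width: 0.335
finger_force: 51.7
```

Contact with the floor. Release gently and rise.

Emit:
arm_command --motion '[{"x":0,"y":0,"z":0,"rx":0,"ry":0,"rz":0,"jaw":34},{"x":0,"y":0,"z":0,"rx":0,"ry":0,"rz":0,"jaw":42},{"x":0,"y":0,"z":0,"rx":0,"ry":0,"rz":0,"jaw":48},{"x":0,"y":0,"z":0,"rx":0,"ry":0,"rz":0,"jaw":48},{"x":0,"y":0,"z":-0.3,"rx":0,"ry":0,"rz":0,"jaw":48},{"x":0,"y":0,"z":-0.6,"rx":0,"ry":0,"rz":0,"jaw":48},{"x":0,"y":0,"z":-0.9,"rx":0,"ry":0,"rz":0,"jaw":48},{"x":0,"y":0,"z":-0.9,"rx":0,"ry":0,"rz":0,"jaw":48},{"x":0,"y":0,"z":0,"rx":0,"ry":0,"rz":0,"jaw":48},{"x":0,"y":0,"z":0,"rx":0,"ry":0,"rz":0,"jaw":48}]'

```text
time_s: 17.0
position: [0.4563, -0.2781, 0.1697]
ee_rot: [[0.856, 0.517, 0.004], [0.517, -0.856, -0.003], [0.002, 0.004, -1.0]]
ft_force: [-0.6, 0.4, -0.1]
grip_width: 0.561
finger_force: 0.0
```

```bash
python3 - <<'E'
from h import *
from rig import read_state
st=read_state();print(st["position"],st["ft_force"])
s=vision.camera("scene")
cv2.imwrite("pics/c7.png",cv2.resize(s[200:360,150:350],None,fx=4,fy=3.75,interpolation=cv2.INTER_CUBIC))
for q in("tray","switch_a","button_a"):
  for d in vision.pinpoint(q,"scene"):print(q,round(d["confidence"],2),np.round(d["point"],4))
E
```

```text
[ 0.45627675 -0.27814809  0.16970843] [-0.5983338   0.37328425 -0.10800298]
tray 0.91 [ 0.4549 -0.2795  0.0034]
switch_a 0.89 [ 0.8358 -0.135  -0.0009]
switch_a 0.83 [ 0.5624 -0.24    0.0217]
switch_a 0.65 [ 0.4521 -0.2746  0.002 ]
switch_a 0.62 [ 0.6607 -0.1802  0.0233]
button_a 0.62 [0.4224 0.0496 0.0018]
button_a 0.59 [ 0.454  -0.2802  0.0436]
button_a 0.52 [ 0.6591 -0.1788  0.0541]
button_a 0.51 [ 0.5563 -0.2377  0.053 ]
button_a 0.47 [ 0.8359 -0.1376  0.0388]
button_a 0.17 [ 0.4534 -0.2713  0.0018]
```

View pics/c7.png

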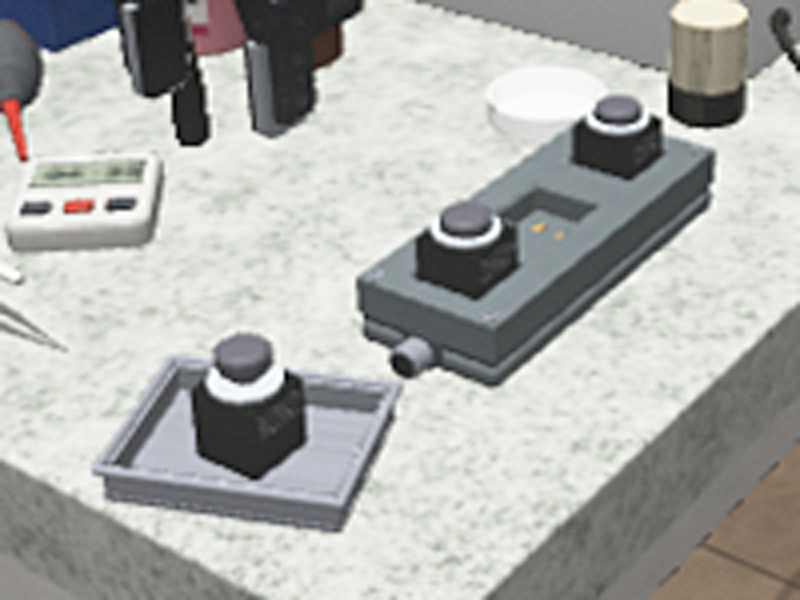

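The stiff switch stands upright on the tray floor at (245,415), button out at (243,358). The other two are seated and clicked in at (467,218) and (617,110), and the gripper is clear.

```bash
python3 -c "
from rig import manip
print(manip.sign_off())"
```

```text
the job is handed in; nothing more can be done
None
```

The stiff switch was the middle one; I pulled it by its housing and stood it upright in the tray with its button out, left the other two clicked in and seated, and handed the job in at about 17 s (no verdict was returned).

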